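# Turn the washing-line reel's cover onto its locating pin and press it home

## Task

The round blue cover of the white washing-line reel has been laid back on the reel but is turned out of place. With a fingertip in its finger scoop, turn the cover until the notch in its rim meets the locating pin at the line outlet, then press the cover down in the middle until it is fully home, flush with the reel's rim, and let go. Do not lift the cover, and leave the other things on the shelf where they are.

Things in the scene. Friction and masses are not known exactly. Their poses are not given: they have to be found in the camera images.
- reel: White round washing-line reel fixed flat on the shelf, 158 mm across, rim top 47 mm up. Origin: centre of its underside at shelf height, on the cover's turning axis; z up; +x along the grey line outlet (34 mm wide block out to 103 mm from the axis, its nose and small steel hook to 135 mm). 6 mm thick screw ears reach 103 mm from the axis on the other sides.
- pin (a point): Centre of the top of the locating pin: upright steel pin, 10 mm in diameter, inside the reel's rim at the line outlet, 68 mm from the axis along reel +x, top 46.5 mm above the shelf. It stands on a black seat, mostly hidden under the cover's rim until the notch stands over it; the outlet shows its direction from above.
- reel_rim (a point): Centre of the reel's mouth, on the turning axis, at rim height, 47 mm above the shelf. Cover home: flange underside 40 mm, flange top 46 mm (flush with the rim within 1 mm), crown top 60 mm above the shelf. With the notch elsewhere than over the pin, pressing only lands the flange on the pin after about 2 mm.
- cover (a joint): Angle (rad, counter-clockwise from above) of the blue plastic cover on the reel: 0 or 2 pi with its notch over the pin; turns either way without stops. About 0.14 kg, level and centred on the reel's axis. Rim flange 142 mm across, 6 mm thick, lowest part of the cover; on it a crown 112 mm across, 14 mm high, with its top 20 mm above the flange's underside, cut away opposite the notch as a finger scoop.
- seal (a joint): Travel (m, 0 at the start, grows downward) of the cover on its rubber seal. At 0 the flange's underside is 48 mm above the shelf; the seal holds it there without sinking. Turning takes 1 to 2 N in the scoop; the cover stays where left. Over the pin it slides down under a little over 7 N (press with 12 to 20 N) to a hard stop at 0.008, home, and stays. It can be drawn up too: do not.
- cover_notch (a point): Middle of the notch, level with the flange's top face, 68 mm from the axis; this point's own x axis points outward, z up. The notch is a V-sided cut through the flange, about 12 mm wide at its inner end (57 mm from the axis) and 18 mm at the edge; it goes over the pin when turned to within about 0.045 rad (3 mm at the rim). A white line on the crown points to it.
- cover_scoop (a point): Point on the floor of the finger scoop, 42 mm from the axis, opposite the notch. Pocket 14 mm deep, open above and at the outer rim, floor 54 mm above the shelf at the start; inner wall 24 mm from the axis; two upright side walls to push against, about 50 degrees either side of this point (free width here about 62 mm). Pushing a side wall along the circle turns the cover that way.
- cover_hub (a point): Centre of the crown's top face (white round pad, 34 mm), on the cover's axis, 20 mm above its underside: where to press.
- peg_jar: Bystander: round stainless steel jar of clothes pegs, 94 mm across, 124 mm high (pegs stick out to about 160 mm); origin at the centre of its foot.
- dish: Bystander: white ceramic dish with a soap bar, 124 mm across, 26 mm high; origin at the centre of its foot.
- brush: Bystander: green scrub brush, 150 x 48 mm, 72 mm high with its handle; origin under its middle, long along its x.
- peg_a: Bystander: yellow clothes peg lying flat, 72 x 10 x 12 mm; origin under its middle.
- peg_b: Bystander: red clothes peg lying flat, 72 x 10 x 12 mm; origin under its middle.
- detergent: Bystander: white detergent bottle with a green band, 80 mm across, 212 mm high; origin at the centre of its foot.

How it is judged (in metres and radians):
On the way, in this order (a step that is already met when the one before it is completed fails the run):
1. the cover, still standing up, is turned until its notch is over the pin (horizontal distance between cover_notch and pin below 0.006 m and value of joint seal below 0.0055 m), for 0.1 s.
2. the cover is pressed fully home over the pin (value of joint seal above 0.0063 m and horizontal distance between cover_notch and pin below 0.006 m), for 0.2 s.
At the end, for the whole second after the job is handed in: The cover rests fully down on the reel (seal travel over 6.3 of 8 mm), its notch around the pin (within 6 mm), at rest and released; the bystanders stand within 20 mm of where they were (all of step 2 and velocity of joint seal between -0.02 and 0.02 m/s and velocity of joint cover between -0.02 and 0.02 rad/s and distance of each of peg_jar, dish, brush, peg_a, peg_b, detergent from where it was at the start of the episode below 0.02 m); the robot touches nothing.
It fails at once if the cover is lifted (more than 6 mm above where it lay) (value of joint seal below -0.006 m).
It fails at once if another thing on the shelf is moved by more than 20 mm (distance of any of peg_jar, dish, brush, peg_a, peg_b, detergent from where it was at the start of the episode above 0.02 m).
It also fails if it takes over 51 s, if anything falls off the work surface, if the arm or the gripper's body presses on something with over 40 N, if the wrist force passes 120 N, or if a joint passes its speed limit or range.

## Robot

A 6-joint arm with a two-finger parallel gripper is mounted at the origin on the work surface. World frame = base frame: x ahead of the robot, y to its left, z up, the work surface at z = 0. Lengths are in mm, angles in rad, forces in N, time in s.
With the tool pointing down it reaches from about 400 to 925 mm from the base axis. Payload 12.5 kg.
Tool frame: the origin (TCP) lies at the very end of the fingers, on their centre line; the grasp point (between the pads) lies 19 mm behind it; z points along the fingers, x is the direction in which the jaws open and shut, and the axes are right-handed (so a half turn about z gives the same grasp; the last joint's range is limited). The gripper opens to 95 mm and grips with 3 to 60 N. Pads are 20 mm wide; open, the fingers measure 119 mm over their backs; the gripper's body (75 mm by 180 mm) begins 59 mm behind the grasp point.
Start: joints at [-1.391, 0.491, 1.559, -0, 1.092, -0.106], TCP at [176.226, -599.662, 183.861] pointing down, gripper open.
Joint ranges: [-3.1, 3.1], [-0.84, 2.19], [0.05, 2.79], [-1.13, 4.28], [0.06, 2.93], [-2.69, 2.69]. Speed limits (rad/s): [2.22, 2.22, 2.79, 3.14, 3.14, 3.14].

## Interface

Orientations are given as [roll, pitch, yaw] about the fixed x, y, z axes, in that order (R = Rz(yaw) Ry(pitch) Rx(roll)).
In Python, from cell import env gives the robot as it stands.
- The arm moves only by the tool arm_command, never from a script. Its argument "motion" is one flat list of numbers, 7 for each row, row after row: the opening, from -1 (shut) to 1 (fully open), then the shift along the tool's x, y, z in mm, then the turn, a rotation vector about the tool's x, y, z in degrees. In form: [fingers, dx, dy, dz, rx, ry, rz, fingers, dx, dy, dz, rx, ry, rz, ...]. A call has 1 to 20 rows; each row is the pose to reach, as a shift and turn from the pose commanded when the call began, along the tool's axes at that moment; what a row does not reach only later rows make up. A row lasts 1/10 s, in which the tool goes at most 50 mm and 8.59 degrees, less where a joint would pass 70% of its speed; a pose out of reach is approached as far as the arm can. A call with a gripper value outside its range is refused whole. The fingers move at their own pace and stop on an object; the grip force is fixed at half the most. Time passes only in rows, so rows that repeat a pose let the fingers close. It gives the time, the measured TCP pose, the force and the opening at its end, in the units of the state.
- env.state(): the state, without advancing time (a new reading comes with each control period).
- env.read_camera(name): name is "scene" or "top" or "wrist"; returns (picture, depth): 384x512x3 uint8, red, green, blue; 384x512 float32, mm along the optical axis (not along the pixel's ray), 0 where there is no reading.
- env.calibration(name): a dict with "fx", "fy", "cx", "cy" (pixels), "cam_to_world" (4x4, takes a point from camera to world coordinates). Camera axes: x right, y down, z forward; pixel columns grow to the right and rows downward; lengths in mm; the calibration is good to about 2 mm. A picture is of the moment at which its call begins: read the wrist's pose just before it. calibration takes no time and is no camera call; for the wrist camera it gives the pose at the moment of the call.
- env.job_done(): hands the job in, once; it reports no verdict.
Trained networks look in the newest picture that a camera, given by its name, has taken for a name from the list of things; names that differ only in an ending like _2 or _b are one class to them, and where a whole thing is asked for, a point or a joint stands for the part that bears it (a point fixed in the world has none). Each returns a list of dicts, best first, with "confidence" (0 to 1); they miss things now and then, are a little off and sometimes report something else, mostly with a low value. They report only what shows in the picture. A call takes as long as a camera call.
- env.recognise(camera, label): "location" ([column, row] in pixels, amid what is visible of it).
- env.silhouettes(camera, label): "region" (384x512 bool, what is visible of it) and "location" ([column, row] in pixels, amid what is visible of it).
- env.spot_point(camera, label): "location" ([column, row] in pixels: a listed point, or the origin of a listed thing).
The state is a dict: "t": time; "joints": joint angles; "qvel": joint speeds; "tau": joint torques, N m; "eef_pos": TCP position; "tcp_rot": TCP orientation; "ft_force": force on the tool from outside, world axes, zero at the start; "moment": the same for the moment, N m; "opening": opening from 0.0 (shut) to 1.0 (fully open).
Only numpy, scipy, OpenCV 4.12 (cv2) and the standard library are available. Lean on these libraries where they do the work, as an engineer would, in place of code of your own. Each camera call takes 0.05 s, during which the arm holds its last target.

## Working session

There is one attempt and no reset: what is moved stays moved. The work goes in short steps, Python scripts to look and compute and a tool call to move; the robot and the scene stay as the last step left them, time stands still between calls to the robot, and variables do not carry over. Pictures are saved under pics/ and viewed, and the job is handed in when it is done.

Besides the shell and the picture viewer there is one more tool, called after "Call:" as a command line: name --argument value ..., lists and objects as JSON in quotes. arm_command: Moves the arm, as the interface text tells. Its arguments: {"type":"object","properties":{"motion":{"type":"array","items":{"type":"number"}}},"required":["motion"]}

```bash
mkdir -p pics; ls; cat > h.py <<'E'
import numpy as np, cv2
from cell import env
def save(n,im): cv2.imwrite('pics/'+n,im[:,:,::-1])
def ray(cal,px):
    M=np.array(cal['cam_to_world']);d=np.array([(px[0]-cal['cx'])/cal['fx'],(px[1]-cal['cy'])/cal['fy'],1.])
    return M[:3,3],M[:3,:3]@d
def atz(cal,px,z):
    o,d=ray(cal,px);return o+d*(z-o[2])/d[2]
def proj(cal,p):
    M=np.array(cal['cam_to_world']);q=M[:3,:3].T@(np.asarray(p)-M[:3,3]);return [cal['fx']*q[0]/q[2]+cal['cx'],cal['fy']*q[1]/q[2]+cal['cy']]
def deproj(cal,D,px):
    o,d=ray(cal,px);z=D[int(round(px[1])),int(round(px[0]))];return o+d*z
E
python3 - <<'E'
from h import *
s=env.state();print(s)
P={}
for c in ['top','scene']:
    im,D=env.read_camera(c);save(c+'0.png',im);cal=env.calibration(c);print(c,cal)
    for l,z in [('reel',0),('pin',46.5),('reel_rim',47),('cover_notch',54),('cover_scoop',54),('cover_hub',68),('peg_jar',0),('dish',0),('brush',0),('peg_a',0),('detergent',0)]:
        for r in env.spot_point(c,l)[:2]:
            px=r['location'];print(c,l,np.round(px,1),round(r['confidence'],2),np.round(atz(cal,px,z),1),np.round(deproj(cal,D,px),1))
E
```

```text
pics
{'t': 0.0, 'joints': array([-1.39061963e+00,  4.91557447e-01,  1.55944472e+00, -3.09084386e-05,
        1.09168976e+00, -1.05605477e-01]), 'qvel': array([-1.17940621e-04, -1.16750315e-04, -1.03732071e-04, -9.01660805e-04,
       -1.77151790e-04, -3.47346563e-06]), 'tau': array([-2.70351984e-04, -6.12632990e+01, -2.58179820e+01,  6.92579267e-02,
        4.82131785e-02, -8.22820152e-05]), 'eef_pos': array([ 176.15371507, -599.37722949,  183.26470608]), 'tcp_rot': array([-3.14150404e+00,  1.09603676e-03, -1.28499984e+00]), 'ft_force': array([0.71152967, 0.41998707, 0.91402408]), 'moment': array([-0.05244083, -0.02421046, -0.06830045]), 'opening': 1.0016126757355037}
top {'fx': 384.3737061243237, 'fy': 384.3737061243237, 'cx': 255.28807812530107, 'cy': 198.01619568539695, 'cam_to_world': array([[-2.60694406e-02, -9.82408681e-01,  1.84915029e-01,
         3.71404382e+02],
       [-9.99612556e-01,  2.74230451e-02,  4.76595848e-03,
        -3.21444442e+00],
       [-9.75305215e-03, -1.84719138e-01, -9.82742956e-01,
         9.42897967e+02],
       [ 0.00000000e+00,  0.00000000e+00,  0.
[... 1773 characters left out ...]
  132.7  54. ] [481.  131.3  56. ]
scene cover_hub [293.6 180.6] 0.79 [531.8 125.2  68. ] [531.  125.9  67.1]
scene cover_hub [299.  279.4] 0.67 [804.5 -40.3  68. ] [787.1 -25.7  38.2]
scene peg_jar [362.9 168.4] 0.86 [519.8 383.9  -0. ] [556.9 343.5  42.2]
scene peg_jar [287.  188.5] 0.17 [487.3 138.2   0. ] [546.   95.8  63.9]
scene dish [125.  262.6] 0.71 [ 525.5 -339.7    0. ] [ 542.8 -341.5   19.8]
scene brush [299.7 278.4] 0.77 [763.1  -4.1   0. ] [785.1 -22.5  37.4]
scene peg_a [378.4 224.6] 0.69 [719.  269.4   0. ] [725.5 261.   10.2]
scene peg_a [308.7 148.8] 0.57 [362.7 298.3   0. ] [362.7 298.3   0. ]
scene detergent [174.4 315.9] 0.89 [ 716.  -292.1    0. ] [ 753.6 -300.7   58.4]
```

```bash
python3 - <<'E'
import cv2
a=cv2.imread('pics/top0.png')[150:260,140:270];cv2.imwrite('pics/topc.png',cv2.resize(a,None,fx=5,fy=5,interpolation=cv2.INTER_CUBIC))
a=cv2.imread('pics/scene0.png')[130:250,220:380];cv2.imwrite('pics/scenec.png',cv2.resize(a,None,fx=4.5,fy=4.5,interpolation=cv2.INTER_CUBIC))
E
```

```text
(no output)
```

View pics/topc.png

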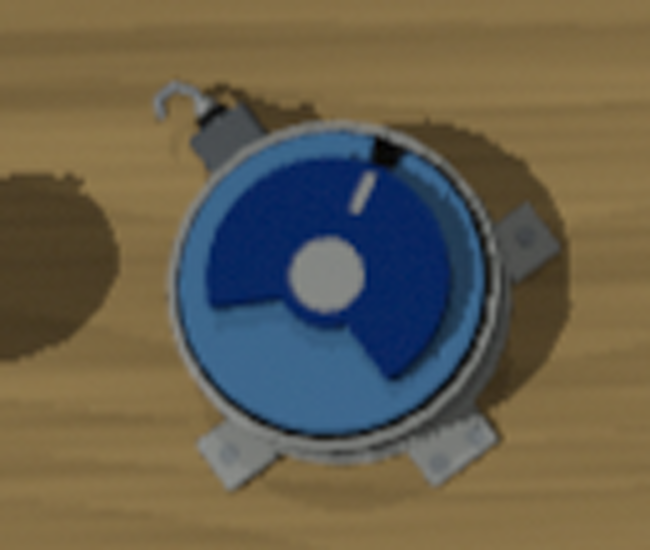

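View pics/scenec.png

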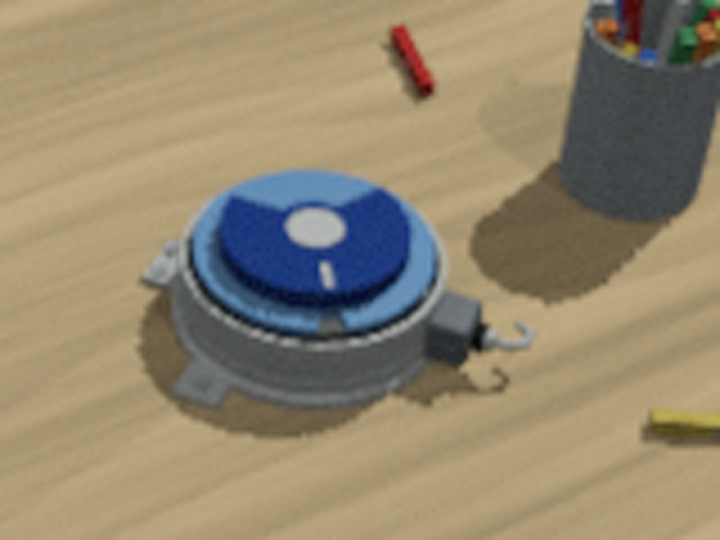

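View pics/top0.png

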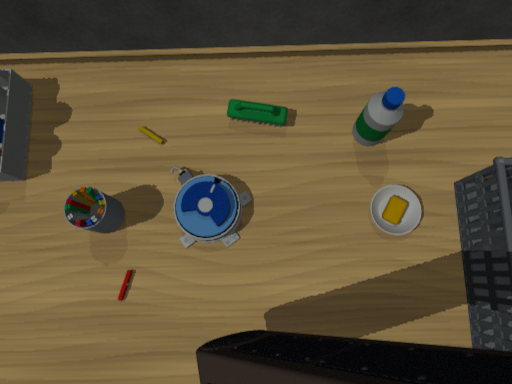

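Both views agree: the axis is near (524,118). The notch (top crop ~(385,152)) points at about -15°, and the outlet at upper left points at about +40°, so the turn is ~55° counter-clockwise. Next I'll get a closer look with the wrist camera.

```bash
cat >> h.py <<'E'
def rows(target,yaw,s=None):
    from scipy.spatial.transform import Rotation as R
    s=s or env.state()
    A=R.from_euler('xyz',s['tcp_rot']);B=R.from_euler('xyz',[np.pi,0,yaw])
    return np.round(A.inv().apply(np.asarray(target)-s['eef_pos']),1),np.round((A.inv()*B).as_rotvec(degrees=True),1)
E
python3 - <<'E'
from h import *
c=env.calibration('wrist');print(c['fx'],c['cam_to_world'])
from scipy.spatial.transform import Rotation as R
s=env.state();A=R.from_euler('xyz',s['tcp_rot']);M=np.array(c['cam_to_world'])
print('cam in tool',A.inv().apply(M[:3,3]-s['eef_pos']),A.inv().as_matrix()@M[:3,:3])
print(rows([524,118,230],-0.26))
E
```

```text
317.8879647452687 [[ 2.81319192e-01 -9.30397692e-01 -2.34988610e-01  2.41302342e+02]
 [-9.59614252e-01 -2.72753443e-01 -6.88915601e-02 -5.80235778e+02]
 [ 2.59612285e-06  2.44878937e-01 -9.69553663e-01  3.83230893e+02]
 [ 0.00000000e+00  0.00000000e+00  0.00000000e+00  1.00000000e+00]]
cam in tool [  -0.28156487  -67.88684754 -199.36817333] [[ 9.99999768e-01 -6.21940418e-04 -2.79080531e-04]
 [ 6.71344524e-04  9.69555588e-01  2.44870396e-01]
 [ 1.18289292e-04 -2.44870526e-01  9.69555780e-01]]
(array([-590.5, -536. ,  -46.2]), array([  0. ,  -0. , -58.7]))
```

Call:
arm_command --motion '[-1,-130,-130,-46,0,0,-8,-1,-160,-150,-46,0,0,-16,-1,-190,-180,-46,0,0,-24,-1,-230,-220,-46,0,0,-32,-1,-270,-250,-46,0,0,-40,-1,-300,-280,-46,0,0,-48,-1,-340,-320,-46,0,0,-56,-1,-380,-350,-46,0,0,-59,-1,-420,-390,-46,0,0,-59,-1,-460,-430,-46,0,0,-59,-1,-500,-460,-46,0,0,-59,-1,-530,-500,-46,0,0,-59,-1,-530,-500,-46,0,0,-59,-1,-530,-500,-46,0,0,-59,-1,-530,-500,-46,0,0,-59,-1,-530,-500,-46,0,0,-59,-1,-530,-500,-46,0,0,-59,-1,-530,-500,-46,0,0,-59,-1,-530,-500,-46,0,0,-59,-1,-530,-500,-46,0,0,-59]'

```text
t: 3.2
eef_pos: [506.4, 49.0, 230.0]
tcp_rot: [3.142, -0.0, -0.257]
ft_force: [1.3, 0.5, 0.9]
opening: 0.004
```

```bash
cat > look.py <<'E'
from h import *
import sys
n=sys.argv[1]; zo=float(sys.argv[2]) if len(sys.argv)>2 else 0
cal=env.calibration('wrist');im,D=env.read_camera('wrist');save(n+'.png',im)
s=env.state();print(s['t'],s['eef_pos'],s['tcp_rot'],s['ft_force'])
for l,z in [('reel',0),('pin',46.5),('reel_rim',47),('cover_notch',54-zo),('cover_scoop',54-zo),('cover_hub',68-zo)]:
    for r in env.spot_point('wrist',l)[:1]:
        px=r['location'];print(l,np.round(px,1),round(r['confidence'],2),np.round(atz(cal,px,z),1),np.round(deproj(cal,D,px),1))
E
python3 look.py w1
```

```text
3.25 [506.40150873  49.05625994 229.99782264] [ 3.14155528e+00 -3.32108964e-04 -2.56562077e-01] [-0.8406433  -0.09816304 -0.22947062]
reel [251.8 109.2] 0.71 [523.4 114.    0. ] [523.4 114.2  68.3]
pin [291.8  58.6] 0.62 [581.  156.1  46.5] [580.1 155.5  52.3]
reel_rim [251.3 105.2] 0.7 [524.  118.6  47. ] [523.9 118.4  67.2]
cover_notch [308.7 117.5] 0.9 [584.5  88.4  54. ] [587.1  87.3  38. ]
cover_scoop [214.4 105.4] 0.81 [483.1 129.1  54. ] [482.9 129.1  52.2]
cover_hub [252.9 109.6] 0.74 [524.4 113.4  68. ] [524.4 113.4  66.7]
```

View pics/w1.png

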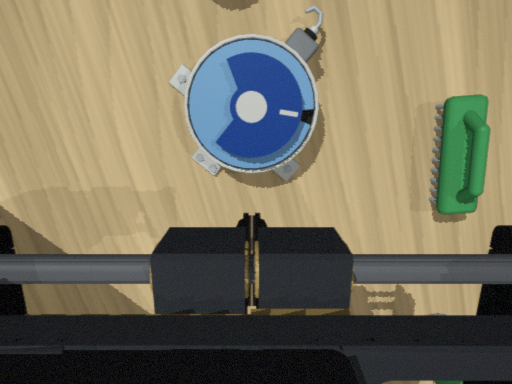

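The view is clear: hub at (251,107), white line and notch at right (~(308,116)), outlet block at (302,44), scoop at left. Now I'll fit the geometry precisely.

```bash
cat > fit.py <<'E'
from h import *
# analyse wrist image: crown drop zo
def lsq_circle(P):
    A=np.c_[2*P,np.ones(len(P))];s=np.linalg.lstsq(A,(P**2).sum(1),rcond=None)[0];return s[:2],np.sqrt(s[2]+s[0]**2+s[1]**2)
def fit(im,cal,c0,zo=0,verbose=True):
    hsv=cv2.cvtColor(im,cv2.COLOR_RGB2HSV).astype(int)
    # rectify to metric views at given z : 2 px/mm, 220mm square, world axes
    S=4;N=240*S
    def rect(z):
        g=(np.arange(N)/S-120)
        X,Y=np.meshgrid(c0[0]+g,c0[1]-g)   # cols +x, rows -y
        M=np.array(cal['cam_to_world']);Q=(np.stack([X,Y,np.full_like(X,z)],-1)-M[:3,3])@M[:3,:3]
        return cv2.remap(im,(cal['fx']*Q[...,0]/Q[...,2]+cal['cx']).astype(np.float32),(cal['fy']*Q[...,1]/Q[...,2]+cal['cy']).astype(np.float32),cv2.INTER_CUBIC)
    return rect,S
def w(px,c0,S): px=np.asarray(px,float);return np.stack([c0[0]+px[...,0]/S-120,c0[1]-(px[...,1]/S-120)],-1)
E
python3 - <<'E'
from fit import *
im=cv2.imread('pics/w1.png')[:,:,::-1].copy();cal=env.calibration('wrist');c0=(524,117)
rect,S=fit(im,cal,c0)
for z in (68,54,47,33): cv2.imwrite(f'pics/r{z}.png',cv2.resize(rect(z),(600,600),interpolation=cv2.INTER_AREA)[:,:,::-1])
# light+dark blue: flange circle at z=54
def blue(r): h=cv2.cvtColor(r,cv2.COLOR_RGB2HSV);return cv2.inRange(h,(95,90,60),(130,255,255))
def dark(r): h=cv2.cvtColor(r,cv2.COLOR_RGB2HSV);return cv2.inRange(h,(105,180,40),(130,255,190))
def biggest(m):
    n,l,st,_=cv2.connectedComponentsWithStats(m);i=1+np.argmax(st[1:,4]);return (l==i).astype(np.uint8)
m=biggest(blue(rect(54)));cn=max(cv2.findContours(m,0,1)[0],key=len)
h=cv2.convexHull(cn);e=cv2.fitEllipse(h);print('flange',w(e[0],c0,S),np.array(e[1])/S)
r=rect(68);g=cv2.cvtColor(r,cv2.COLOR_RGB2HSV);wh=cv2.inRange(g,(0,0,140),(179,60,255))
n,l,st,ce=cv2.connectedComponentsWithStats(wh)
for i in range(1,n):
    p=w(ce[i],c0,S);
    if st[i,4]>200 and np.hypot(*(p-c0))<60:
        ys,xs=np.where(l==i);C=cv2.fitLine(np.c_[xs,ys].astype(np.float32),2,0,.01,.01).ravel()
        print('white',p,st[i,4]/S**2,'angle c0',np.degrees(np.arctan2(*(p-c0)[::-1])),'line',np.degrees(np.arctan2(-C[1],C[0])))
E
```

```text
flange [523.08204651 117.86367798] [142.98814392 143.27536011]
white [499.59765567 121.0952191 ] 2507.375 angle c0 170.4733543167068 line 15.283294
white [523.2288075  117.95129472] 917.1875 angle c0 129.03087795010268 line -28.24162
white [561.52173913 101.0402025 ] 104.9375 angle c0 -23.042379385014105 line -23.704231
```

View pics/r47.png

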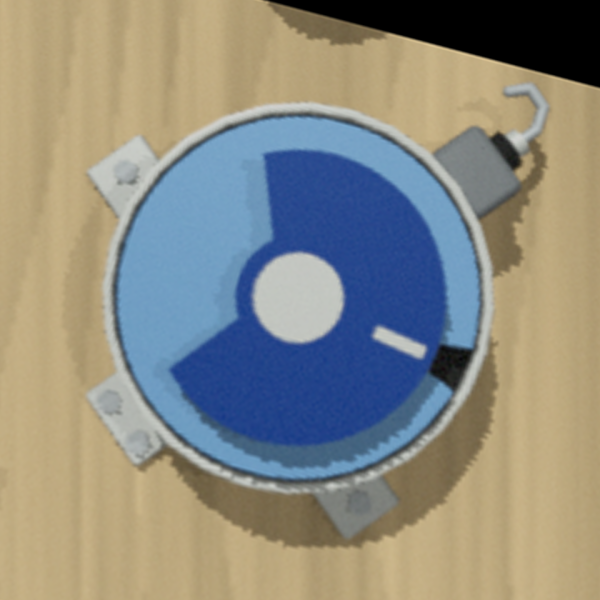

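View pics/r68.png

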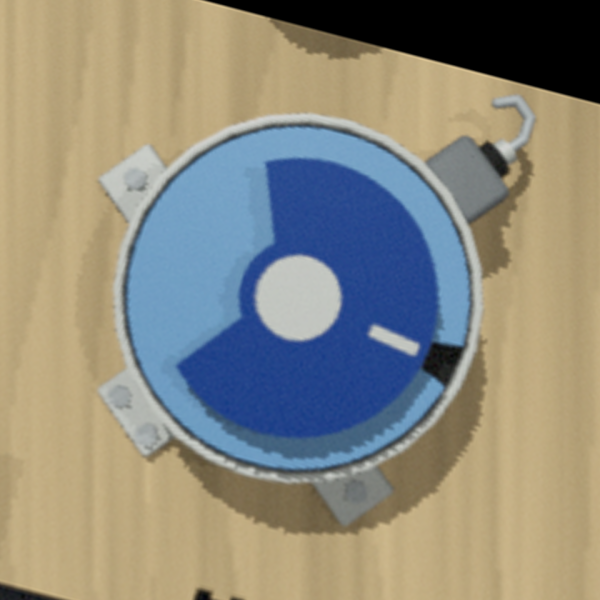

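```bash
python3 - <<'E'
from fit import *
cal=env.calibration('wrist');im,D=env.read_camera('wrist');c0=(523.2,117.9)
for p in [(302,44),(300,48),(296,40)]: print(p,deproj(cal,D,p))
rect,S=fit(im,cal,c0)
z=float(np.median([deproj(cal,D,(a,b))[2] for a in range(299,306) for b in range(41,47)]));print('z',z)
r=rect(z);hsv=cv2.cvtColor(r,cv2.COLOR_RGB2HSV);print(hsv[480-4*42,480+4*73])
m=cv2.inRange(hsv,(0,0,60),(179,50,160))
g=np.indices(m.shape);X=(g[1]/S-120);Y=-(g[0]/S-120);rad=np.hypot(X,Y);an=np.degrees(np.arctan2(Y,X))
m[(rad<83)|(rad>101)|(an<10)|(an>65)]=0
m=cv2.morphologyEx(m,cv2.MORPH_OPEN,np.ones((9,9)))
n,l,st,ce=cv2.connectedComponentsWithStats(m);i=1+np.argmax(st[1:,4]);mm=l==i
print('area mm2',st[i,4]/S**2,'centroid ang',np.degrees(np.arctan2(Y[mm].mean(),X[mm].mean())))
for R in (85,88,91,94,97,100):
    a=an[mm&(abs(rad-R)<.5)];print(R,a.min(),a.max(),(a.min()+a.max())/2,R*np.radians(np.ptp(a)))
c=max(cv2.findContours(mm.astype(np.uint8),0,1)[0],key=len);print(cv2.minAreaRect(c))
E
```

```text
(302, 44) [597.01351458 170.13710014  37.59163571]
(300, 48) [593.96591233 166.63601032  37.17479367]
(296, 40) [591.57031789 176.19126631  36.17230969]
z 37.5980849645847
[ 94  14 128]
area mm2 594.25 centroid ang 34.778062041387294
85 23.619712450803647 45.95883566124951 34.78927405602658 33.140756422632144
88 23.863046009032747 45.57872556560776 34.720885787320256 33.35288946618255
91 24.29989712405728 45.223810500368536 34.761853812212905 33.23239745450304
94 24.64677085193117 44.89250335406056 34.769637102995866 33.215341014177646
97 24.909564637958688 44.58331076820643 34.74643770308256 33.307049678908676
100 25.53743439063632 44.08415968505078 34.81079703784355 32.3701421850447
((780.128173828125, 271.66448974609375), (133.0928497314453, 77.17469787597656), 55.51604461669922)
```

Axis (523.2,117.9), notch at -23.7°, outlet at 34.8°, so I need +58.5°. Going into the scoop now, aligned with the leading wall.

Call:
arm_command --motion '[-1,-12,-13,20,0,0,-8,-1,-24,-26,50,0,0,-16,-1,-36,-40,80,0,0,-24,-1,-48,-54,110,0,0,-32,-1,-48,-54,130,0,0,-40,-1,-48,-54,145,0,0,-48,-1,-48,-54,150,0,0,-52.3,-1,-48,-54,155,0,0,-52.3,-1,-48,-54,160,0,0,-52.3,-1,-48,-54,164,0,0,-52.3,-1,-48,-54,167,0,0,-52.3,-1,-48,-54,170,0,0,-52.3,-1,-48,-54,172,0,0,-52.3,-1,-48,-54,172,0,0,-52.3,-1,-48,-54,172,0,0,-52.3]'

```text
t: 5.1
eef_pos: [473.8, 114.2, 57.9]
tcp_rot: [3.141, -0.0, 0.657]
ft_force: [-0.0, -0.2, 0.1]
opening: 0.004
```

```bash
python3 - <<'E'
from h import *
im,D=env.read_camera('scene');cv2.imwrite('pics/s1.png',cv2.resize(im[110:250,220:400],None,fx=4,fy=4,interpolation=cv2.INTER_CUBIC)[:,:,::-1])
s=env.state();print(s['t'],s['eef_pos'],s['tcp_rot'],s['ft_force'])
E
```

```text
5.15 [473.79619066 114.16551516  57.931407  ] [ 3.14140123e+00 -1.35509185e-04  6.57463658e-01] [ 0.92509836  0.07238538 -0.55397749]
```

View pics/s1.png

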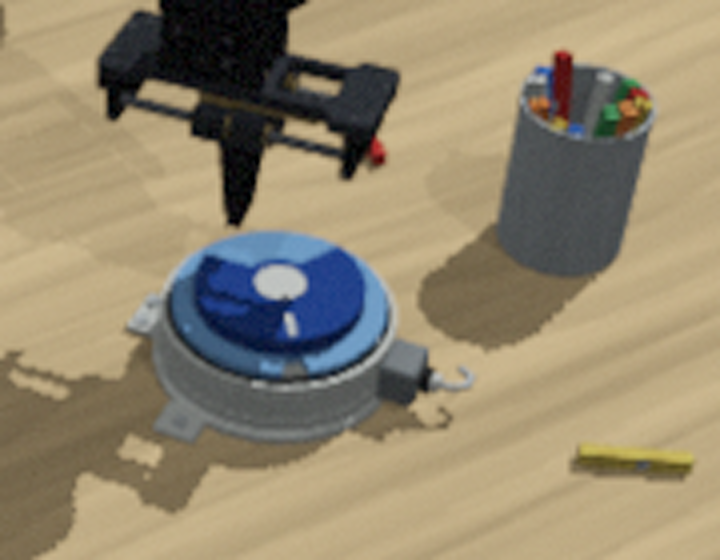

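```bash
python3 - <<'E'
from h import *
cal=env.calibration('scene');print(proj(cal,[473.8,114.2,57.9]),proj(cal,[473.8,114.2,80]))
im,D=env.read_camera('scene')
for p in [(278,163),(279,160),(280,155)]: print(p,deproj(cal,D,p))
cv2.imwrite('pics/s2.png',cv2.resize(im[110:220,230:340],None,fx=5.4,fy=5.4,interpolation=cv2.INTER_NEAREST)[:,:,::-1])
E
```

```text
[np.float64(278.19986176646444), np.float64(172.5084527576259)] [np.float64(278.6046812428261), np.float64(166.15702367099618)]
(278, 163) [482.82140364 105.52515473 100.34315281]
(279, 160) [484.52022618 106.93769205 110.97486547]
(280, 155) [485.18737038 108.61177304 127.20454676]
```

View pics/s2.png

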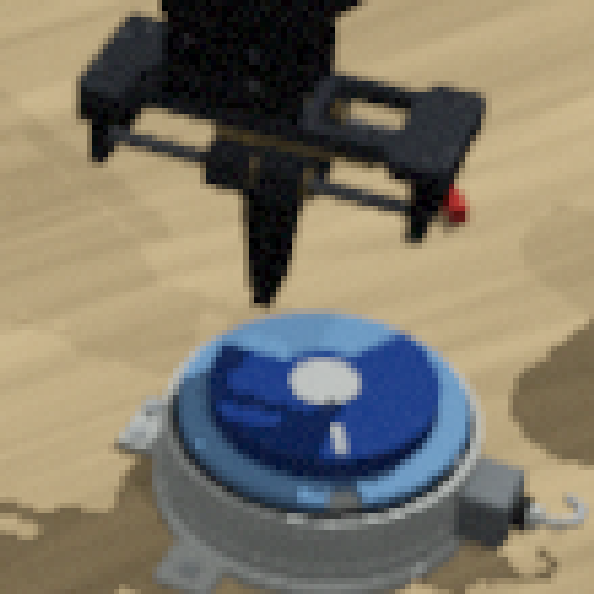

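```bash
python3 - <<'E'
from h import *
s=env.state();cal=env.calibration('wrist');im,D=env.read_camera('wrist');p=proj(cal,s['eef_pos']);print(p,s['eef_pos'])
for b in range(190,300,6): print(b,im[b,250],np.round(deproj(cal,D,(250,b)),0),end=' | ')
cv2.imwrite('pics/w2.png',cv2.resize(im[130:300,150:350],None,fx=3.5,fy=3.5,interpolation=cv2.INTER_NEAREST)[:,:,::-1])
cal=env.calibration('top');im,D=env.read_camera('top');print(proj(cal,s['eef_pos']))
cv2.imwrite('pics/t2.png',cv2.resize(im[150:260,140:270],None,fx=5,fy=5,interpolation=cv2.INTER_NEAREST)[:,:,::-1])
E
```

```text
[np.float64(252.07995463602612), np.float64(215.8295912113228)] [473.80119631 114.18521144  57.93612294]
190 [100 146 182] [463. 126.  52.] | 196 [103 148 184] [465. 123.  52.] | 202 [113 160 196] [468. 119.  52.] | 208 [115 159 197] [470. 116.  53.] | 214 [107 152 190] [473. 113.  53.] | 220 [41 54 72] [466. 122.  96.] | 226 [39 56 71] [466. 122. 105.] | 232 [41 54 69] [466. 122. 112.] | 238 [34 39 46] [466. 122. 120.] | 244 [26 33 35] [466. 122. 127.] | 250 [20 25 38] [466. 122. 133.] | 256 [35 35 37] [454. 138. 179.] | 262 [39 39 41] [455. 137. 181.] | 268 [ 93  97 101] [455. 137. 183.] | 274 [55 58 60] [456. 135. 183.] | 280 [80 82 86] [457. 134. 183.] | 286 [30 35 51] [474. 113. 142.] | 292 [30 33 49] [475. 111. 142.] | 298 [26 27 36] [477. 109. 143.] | [np.float64(207.1356786118919), np.float64(226.5868058443571)]
```

View pics/w2.png

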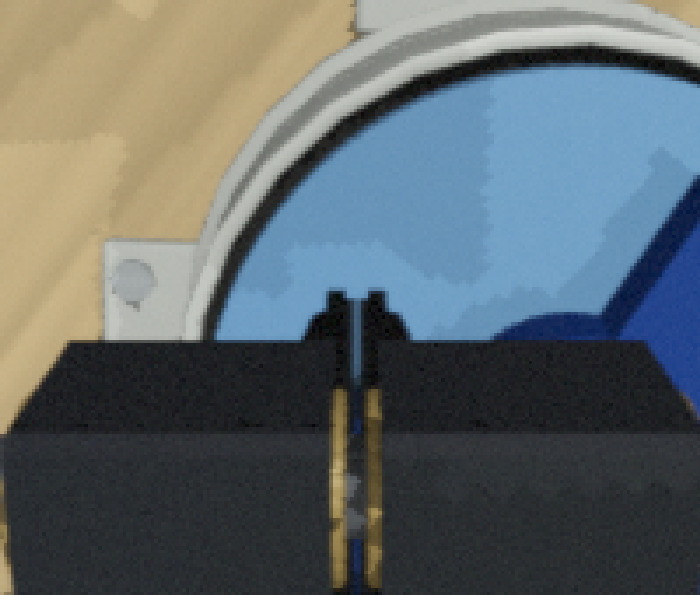

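View pics/t2.png

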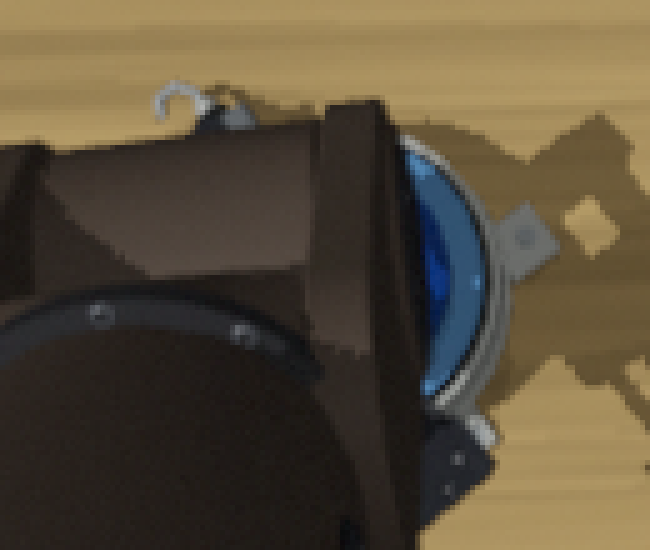

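```bash
python3 - <<'E'
from h import *
cal=env.calibration('scene');im,D=env.read_camera('scene')
for b in range(158,176):
  print(b,[ (int(im[b,a].sum()),)+tuple(int(v) for v in np.round(deproj(cal,D,(a,b)))) for a in range(276,282)])
E
```

```text
158 [(51, 477, 102, 114), (2, 478, 105, 114), (66, 483, 105, 117), (7, 485, 106, 118), (3, 486, 109, 118), (10, 490, 109, 120)]
159 [(99, 476, 103, 110), (35, 479, 104, 112), (62, 481, 106, 112), (47, 484, 107, 114), (14, 486, 109, 115), (50, 492, 108, 119)]
160 [(103, 478, 102, 109), (45, 481, 103, 110), (54, 483, 105, 111), (46, 483, 108, 110), (31, 489, 107, 114), (48, 485, 113, 109)]
161 [(147, 482, 99, 109), (42, 480, 104, 105), (66, 480, 107, 105), (22, 487, 106, 110), (27, 486, 109, 108), (0, 486, 112, 107)]
162 [(195, 483, 99, 106), (23, 1252, -413, 831), (32, 483, 105, 104), (32, 485, 107, 105), (33, 488, 108, 106), (93, 481, 116, 99)]
163 [(285, 479, 102, 99), (78, 482, 103, 101), (50, 484, 105, 101), (47, 487, 106, 103), (25, 488, 108, 103), (279, 479, 118, 93)]
164 [(351, 480, 102, 96), (87, 479, 105, 95), (58, 485, 104, 99), (6, 485, 107, 98), (109, 486, 110, 98), (396, 386, 182, 0)]
165 [(334, 479, 102, 92), (39, 483, 103, 95), (47, 482, 106, 93), (7, 485, 108, 94), (265, 482, 113, 90), (455, 387, 181, -2)]
166 [(362, 479, 102, 89), (312, 480, 105, 88), (262, 485, 104, 
[... 540 characters left out ...]
48), (421, 460, 129, 51), (428, 463, 130, 53)]
171 [(442, 460, 116, 53), (450, 462, 118, 53), (427, 462, 121, 52), (426, 462, 125, 50), (425, 467, 124, 54), (425, 468, 127, 54)]
172 [(456, 461, 116, 50), (460, 462, 118, 50), (445, 466, 119, 52), (447, 464, 124, 49), (447, 468, 124, 52), (441, 470, 126, 52)]
173 [(460, 469, 110, 55), (458, 470, 113, 53), (457, 467, 118, 50), (465, 473, 118, 54), (460, 474, 120, 54), (456, 471, 125, 50)]
174 [(391, 471, 109, 53), (423, 470, 113, 51), (437, 475, 113, 54), (450, 473, 118, 51), (457, 476, 119, 52), (463, 476, 122, 51)]
175 [(238, 488, 98, 66), (331, 476, 109, 53), (354, 475, 113, 50), (381, 478, 115, 52), (396, 480, 116, 53), (425, 479, 120, 51)]
```

Call:
arm_command --motion '[-1,0,3,0,0,0,0,-1,0,6,0,0,0,0,-1,0,9,0,0,0,0,-1,0,12,0,0,0,0,-1,0,14,0,0,0,0,-1,0,16,0,0,0,0,-1,0,16,0,0,0,0]'

```text
t: 6.05
eef_pos: [483.6, 101.3, 57.8]
tcp_rot: [3.141, 0.0, 0.657]
ft_force: [0.1, -0.3, 1.0]
opening: 0.003
```

```bash
python3 - <<'E'
from h import *
im,D=env.read_camera('scene');cv2.imwrite('pics/s3.png',cv2.resize(im[110:220,230:340],None,fx=5.4,fy=5.4,interpolation=cv2.INTER_NEAREST)[:,:,::-1])
s=env.state();print(s['t'],s['eef_pos'],s['tcp_rot'],s['ft_force'],s['moment'])
E
```

```text
6.1 [483.52944463 101.39327352  57.7757359 ] [3.14153633e+00 8.51811098e-05 6.57352370e-01] [-0.20932742  0.26588373 -0.13709532] [-0.01222317 -0.16315832 -0.01618888]
```

View pics/s3.png

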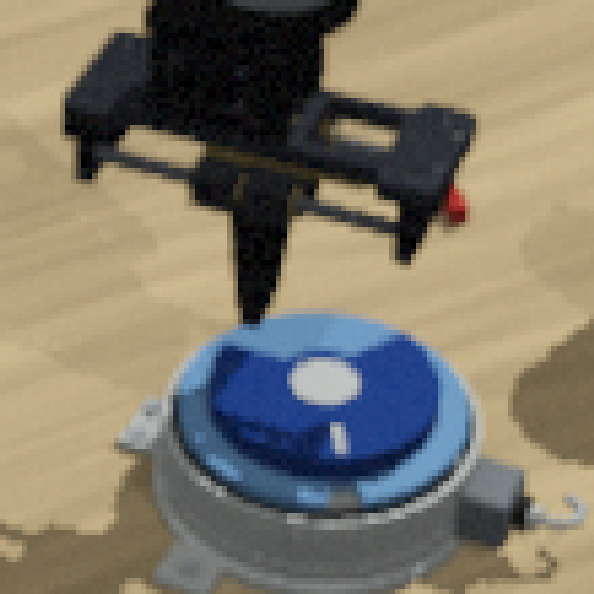

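The fingertip passed over without turning the cover: the white line is unchanged at (338,437), and depth in two views shows the finger ending at z≈86. So the real tip sits above the reported TCP. I'll back off and feel for the scoop floor in small steps.

Call:
arm_command --motion '[-1,0,-6,0,0,0,0,-1,0,-14,0,0,0,0,-1,0,-16,1,0,0,0,-1,0,-16,3,0,0,0,-1,0,-16,5,0,0,0,-1,0,-16,5,0,0,0]'

```text
t: 6.7
eef_pos: [473.6, 114.1, 52.5]
tcp_rot: [-3.141, 0.0, 0.658]
ft_force: [0.1, 0.4, 0.3]
opening: 0.006
```

Call:
arm_command --motion '[-1,0,0,3,0,0,0,-1,0,0,6,0,0,0,-1,0,0,9,0,0,0,-1,0,0,12,0,0,0,-1,0,0,14,0,0,0,-1,0,0,14,0,0,0]'

```text
t: 7.3
eef_pos: [473.6, 114.1, 38.5]
tcp_rot: [-3.141, 0.0, 0.658]
ft_force: [0.4, 0.1, 1.3]
opening: 0.005
```

```bash
python3 - <<'E'
from h import *
im,D=env.read_camera('scene');cv2.imwrite('pics/s4.png',cv2.resize(im[110:220,230:340],None,fx=5.4,fy=5.4,interpolation=cv2.INTER_NEAREST)[:,:,::-1])
cal=env.calibration('scene')
for b in range(164,176):
  print(b,[ (int(im[b,a].sum()),)+tuple(int(v) for v in np.round(deproj(cal,D,(a,b)))) for a in range(276,281)])
s=env.state();print(s['t'],s['eef_pos'],s['tcp_rot'],s['ft_force'],s['moment'])
E
```

```text
164 [(24, 479, 102, 95), (17, 479, 105, 95), (5, 484, 105, 98), (69, 485, 107, 98), (5, 487, 109, 99)]
165 [(49, 479, 102, 92), (16, 480, 105, 92), (18, 485, 104, 96), (38, 486, 107, 95), (32, 490, 107, 98)]
166 [(35, 480, 102, 89), (39, 482, 104, 90), (41, 483, 106, 90), (40, 485, 108, 91), (29, 487, 109, 92)]
167 [(9, 479, 103, 85), (26, 479, 106, 84), (44, 484, 105, 88), (31, 487, 106, 90), (0, 487, 110, 89)]
168 [(118, 480, 102, 83), (36, 481, 104, 83), (24, 486, 104, 86), (21, 488, 106, 87), (43, 489, 109, 86)]
169 [(198, 482, 101, 81), (34, 484, 103, 82), (28, 484, 106, 81), (49, 485, 108, 81), (92, 486, 111, 80)]
170 [(227, 483, 100, 79), (17, 480, 106, 74), (36, 482, 108, 75), (21, 486, 108, 78), (278, 478, 116, 69)]
171 [(242, 479, 103, 72), (141, 479, 106, 70), (46, 483, 107, 73), (144, 484, 110, 72), (376, 465, 126, 52)]
172 [(362, 481, 102, 70), (338, 464, 117, 52), (276, 484, 106, 70), (324, 466, 122, 51), (409, 468, 124, 52)]
173 [(369, 469, 111, 54), (410, 466, 116, 50), (410, 468, 117, 51), (436, 472, 118, 53), (449, 470, 123, 50)]
174 [(207, 472, 109, 54), (323, 472, 112, 52), (417, 473, 114, 52), (452, 470, 120, 47), (462, 476, 119, 52)]
175 [(167, 489, 97, 67), (219, 475, 110, 52), (324, 478, 111, 54), (388, 478, 115, 52), (412, 477, 118, 50)]
7.35 [473.66987504 114.16049454  38.68399745] [-3.14155696e+00  2.39934703e-04  6.57568918e-01] [-1.15775103  0.36929511  0.52083985] [ 0.01101265 -0.19980184  0.02051382]
```

View pics/s4.png

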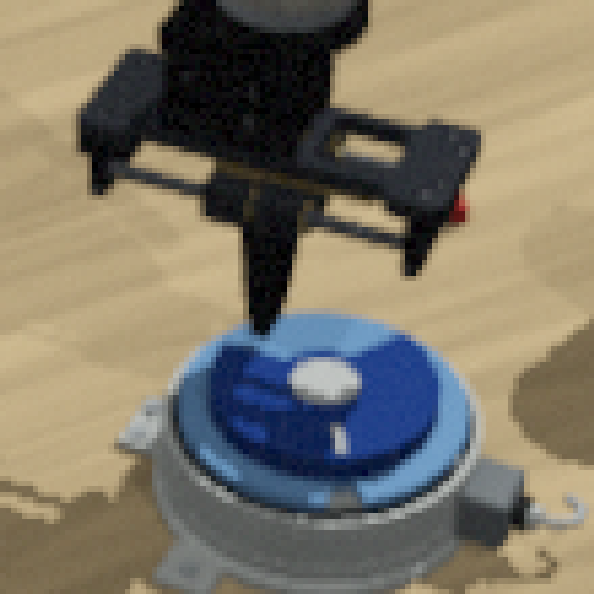

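Call:
arm_command --motion '[-1,0,0,3,0,0,0,-1,0,0,6,0,0,0,-1,0,0,8,0,0,0,-1,0,0,9,0,0,0,-1,0,0,9,0,0,0]'

```text
t: 7.85
eef_pos: [473.7, 114.2, 29.6]
tcp_rot: [-3.142, 0.0, 0.658]
ft_force: [0.1, -0.9, -0.0]
opening: 0.003
```

Call:
arm_command --motion '[-1,0,0,1,0,0,0,-1,0,0,2,0,0,0,-1,0,0,2,0,0,0]'

```text
t: 8.15
eef_pos: [473.6, 114.2, 27.7]
tcp_rot: [-3.142, 0.0, 0.658]
ft_force: [-0.2, 0.8, 0.9]
opening: 0.001
```

Call:
arm_command --motion '[-1,-2.2,3.7,0,0,0,-5,-1,-4.1,7.6,0,0,0,-10,-1,-5.7,11.7,0,0,0,-15,-1,-6.8,15.8,0,0,0,-20,-1,-7.6,20.1,0,0,0,-25,-1,-8.1,24.4,0,0,0,-30,-1,-8.1,24.4,0,0,0,-30]'

```text
t: 8.85
eef_pos: [482.3, 89.6, 27.8]
tcp_rot: [-3.142, 0.0, 1.182]
ft_force: [0.1, -0.3, -0.6]
opening: 0.002
```

```bash
python3 - <<'E'
from h import *
im,D=env.read_camera('scene');cv2.imwrite('pics/s5.png',cv2.resize(im[110:220,230:340],None,fx=5.4,fy=5.4,interpolation=cv2.INTER_NEAREST)[:,:,::-1])
s=env.state();print(s['t'],s['eef_pos'],s['tcp_rot'],s['ft_force'],s['moment'])
cal=env.calibration('scene')
for r in env.spot_point('scene','cover_notch')[:1]:
    p=atz(cal,r['location'],54);print(r['confidence'],p,np.degrees(np.arctan2(p[1]-117.9,p[0]-523.2)))
im,D=env.read_camera('wrist');save('w5.png',im)
E
```

```text
8.9 [482.26304488  89.78709838  27.81483123] [3.14149587e+00 3.60563339e-05 1.17886399e+00] [ 0.26639079 -0.82869985  0.26549469] [ 0.0914302  -0.20146179 -0.01780374]
0.94 [599.95579107 116.93498737  54.        ] -0.7203135684631884
```

View pics/s5.png

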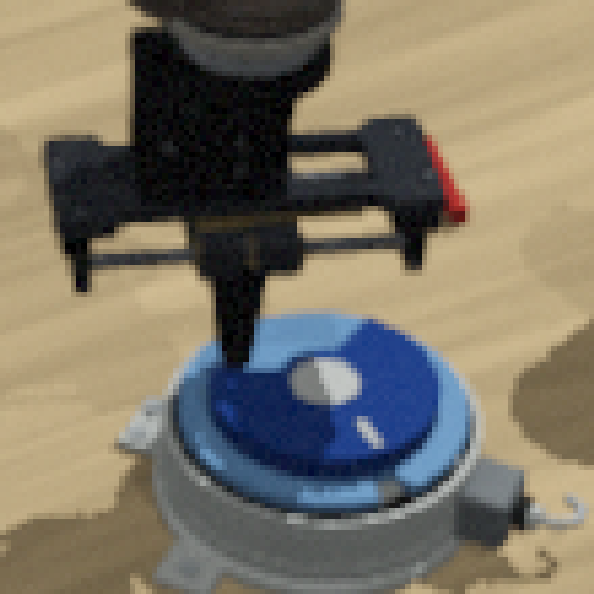

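View pics/w5.png

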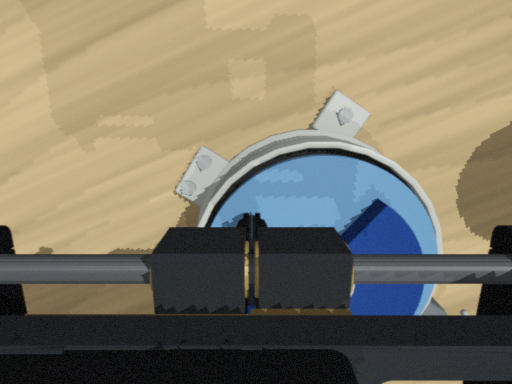

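The cover is turning: in the scene crop the white line is now at (370,432) and the notch at (392,490). I'll measure the angle from the white line.

```bash
cat > line.py <<'E'
from fit import *
import sys
def ang(zo=0,cam='scene',n=None):
    cal=env.calibration(cam);im,D=env.read_camera(cam);c0=(523.2,117.9);rect,S=fit(im,cal,c0)
    out=[]
    r=rect(68-zo);hsv=cv2.cvtColor(r,cv2.COLOR_RGB2HSV);N=r.shape[0]
    g=np.indices(r.shape[:2]);X=g[1]/S-120;Y=-(g[0]/S-120);rad=np.hypot(X,Y)
    V=(255-hsv[...,1].astype(int));m=((V>150)&(rad>24)&(rad<52)).astype(np.uint8)
    k,l,st,ce=cv2.connectedComponentsWithStats(m)
    for i in range(1,k):
        if 40<st[i,4]/S**2<250:
            q=l==i;out.append((round(np.degrees(np.arctan2(Y[q].mean(),X[q].mean())),1),round(st[i,4]/S**2),round(np.hypot(X[q].mean(),Y[q].mean()),1)))
    if n: cv2.imwrite('pics/'+n,cv2.resize(r,(600,600),interpolation=cv2.INTER_AREA)[:,:,::-1])
    return out
if __name__=='__main__':
    print(ang(float(sys.argv[3]) if len(sys.argv)>3 else 0,sys.argv[1],sys.argv[2]))
E
python3 line.py scene l1.png
```

```text
[(np.float64(150.8), 214, np.float64(48.0)), (np.float64(-3.4), 161, np.float64(42.3)), (np.float64(-141.4), 76, np.float64(47.2))]
```

View pics/l1.png

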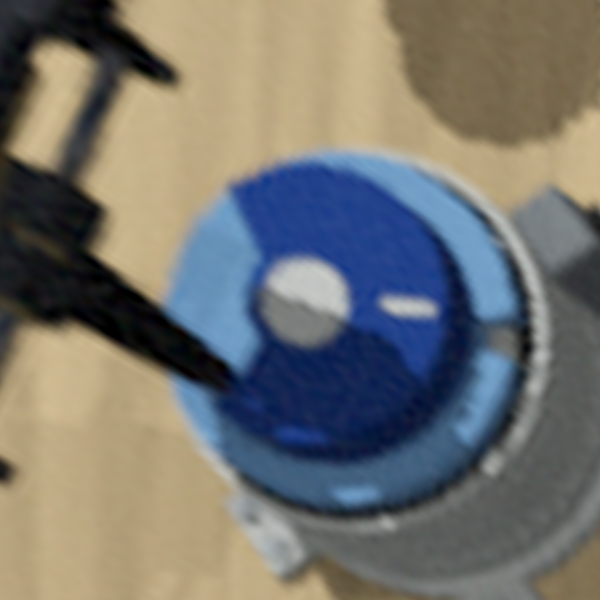

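Call:
arm_command --motion '[-1,-2.2,3.7,0,0,0,-5,-1,-4.1,7.6,0,0,0,-10,-1,-5.7,11.7,0,0,0,-15,-1,-6.8,15.8,0,0,0,-20,-1,-7.6,20.1,0,0,0,-25,-1,-8.1,24.4,0,0,0,-30,-1,-8.2,27.9,0,0,0,-34,-1,-8.2,27.9,0,0,0,-34]'

```text
t: 9.85
eef_pos: [505.0, 71.7, 27.8]
tcp_rot: [-3.142, 0.0, 1.774]
ft_force: [-1.1, -0.1, -0.3]
opening: 0.005
```

```bash
python3 line.py scene l2.png; python3 -c "
from h import *
print(env.state())"
```

```text
[(np.float64(170.4), 103, np.float64(48.4)), (np.float64(29.5), 174, np.float64(42.4)), (np.float64(-112.3), 150, np.float64(46.8))]
{'t': 9.9, 'joints': array([ 1.17502262e-02,  5.57484502e-01,  1.98755293e+00, -1.26735479e-04,
        5.96504950e-01, -1.76023612e+00]), 'qvel': array([ 0.00164443, -0.00105675,  0.0030655 ,  0.00145973, -0.00193506,
        0.0195794 ]), 'tau': array([-2.18434087e-01, -5.41859007e+01, -1.48333427e+01, -5.37314848e-02,
        1.05347943e-01, -4.93909959e-01]), 'eef_pos': array([504.89726906,  71.81593023,  27.7620524 ]), 'tcp_rot': array([3.14155669e+00, 7.93920805e-05, 1.77209119e+00]), 'ft_force': array([-0.88498506, -0.97887904, -0.50723396]), 'moment': array([ 0.10083119, -0.17244703, -0.01840731]), 'opening': 0.004835345163432885}
```

View pics/l2.png

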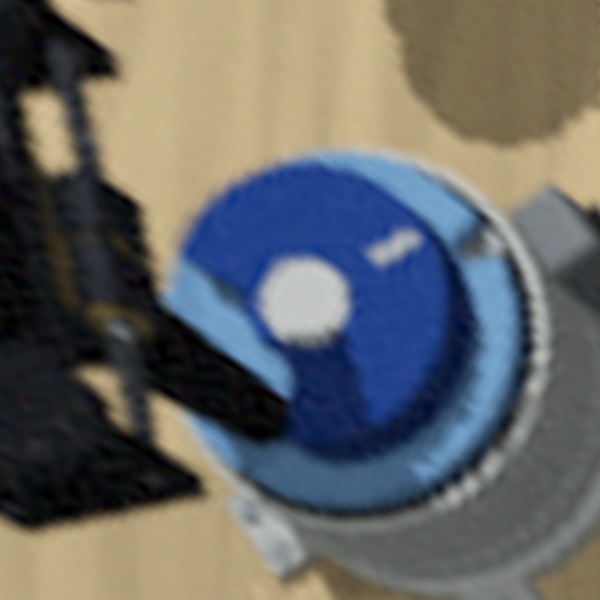

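Call:
arm_command --motion '[-1,-0.9,1.5,0,0,0,-2,-1,-1.8,3.0,0,0,0,-4,-1,-1.8,3.0,0,0,0,-4,-1,0,0,0,0,0,0,-1,3,-4,0,0,0,4,-1,3,-4,-10,0,0,4,-1,3,-4,-40,0,0,4,-1,20,30,-80,0,0,0,-1,30,70,-120,0,0,0,-1,41,97,-160,0,0,0,-1,41,97,-172,0,0,0,-1,41,97,-172,0,0,0,-1,41,97,-172,0,0,0,-1,41,97,-172,0,0,0]'

```text
t: 11.3
eef_pos: [590.6, 131.2, 198.8]
tcp_rot: [-3.14, -0.0, 1.774]
ft_force: [0.6, 0.9, -0.5]
opening: 0.007
```

```bash
python3 - <<'E'
from h import *
s=env.state();print(s['t'],s['eef_pos'],s['tcp_rot'],s['ft_force'])
im,D=env.read_camera('wrist');save('w6.png',im)
E
python3 line.py wrist l3.png; python3 line.py scene l4.png
```

```text
11.3 [590.61555808 131.15932089 198.81291924] [-3.13956171e+00 -5.73419009e-05  1.77449980e+00] [ 0.59157057  0.93847957 -0.53366887]
[(np.float64(33.9), 132, np.float64(41.3))]
[(np.float64(33.0), 179, np.float64(42.3)), (np.float64(170.4), 74, np.float64(49.9))]
```

View pics/l3.png

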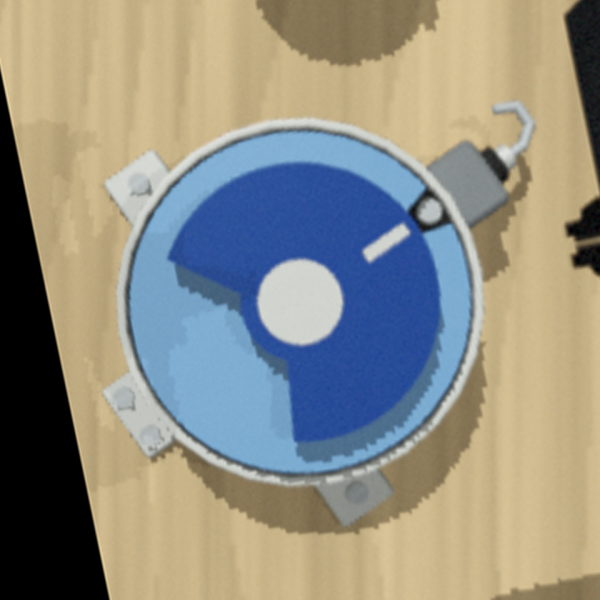

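View pics/w6.png

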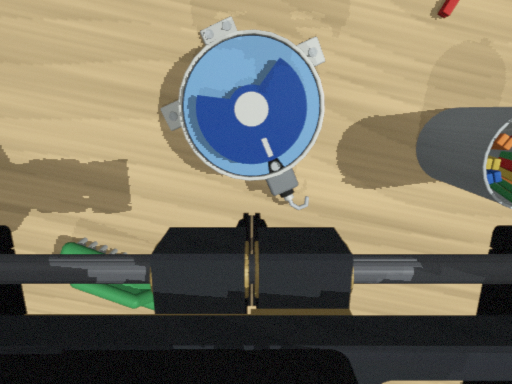

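The round pin head now shows inside the notch (rectified (430,210)), roughly centred. A quick numeric check on its centring:

```bash
python3 - <<'E'
from fit import *
cal=env.calibration('wrist');im,D=env.read_camera('wrist');c0=(523.2,117.9);rect,S=fit(im,cal,c0)
g=np.indices((960,960));X=g[1]/S-120;Y=-(g[0]/S-120);rad=np.hypot(X,Y);an=np.degrees(np.arctan2(Y,X))
# centres
r=rect(68);h=cv2.cvtColor(r,cv2.COLOR_RGB2HSV);q=(h[...,1]<80)&(rad<22);C=np.array([X[q].mean(),Y[q].mean()]);print('pad',C)
q=(h[...,1]<100)&(abs(rad-41)<12)&(abs(an-34)<12)&(h[...,2]>120)&(rad<52);L=np.array([X[q].mean(),Y[q].mean()])-C;print('line',np.degrees(np.arctan2(L[1],L[0])))
r=rect(46.5);h=cv2.cvtColor(r,cv2.COLOR_RGB2HSV);q=(h[...,1]<60)&(h[...,2]>110)&(abs(rad-68)<6)&(abs(an-35)<6);P=np.array([X[q].mean(),Y[q].mean()]);print('pin',P,np.hypot(*P),np.degrees(np.arctan2(P[1],P[0])),q.sum()/S**2)
r=rect(54);h=cv2.cvtColor(r,cv2.COLOR_RGB2HSV);q=~((h[...,1]>90)&(h[...,0]>95)&(h[...,0]<125)&(h[...,2]>90))&(rad>60)&(rad<68)&(abs(an-34)<14)
for R in (60,62,64,66): a=an[q&(abs(rad-R)<.6)];print(R,a.min(),a.max(),(a.min()+a.max())/2)
E
```

```text
pad [-0.01023363 -0.80792399]
line 34.90050830533077
pin [56.00394737 38.57220395] 68.00188996051698 34.55677041294562 95.0
60 28.80036874681571 39.80557109226519 34.30296991954045
62 28.409358521561682 40.128608968475916 34.2689837450188
64 28.25558170479156 40.432352229564174 34.34396696717786
66 27.91976642810862 40.577927688912915 34.24884705851077
```

Notch, line and pin agree within 0.6°. Moving over the hub to press.

Call:
arm_command --motion '[-1,0.4,-34,40,0,0,0,-1,0.4,-68.7,80,0,0,0,-1,0.4,-68.7,115,0,0,0,-1,0.4,-68.7,135,0,0,0,-1,0.4,-68.7,144,0,0,0,-1,0.4,-68.7,148,0,0,0,-1,0.4,-68.7,152,0,0,0,-1,0.4,-68.7,154,0,0,0,-1,0.4,-68.7,154,0,0,0,-1,0.4,-68.7,154,0,0,0]'

```text
t: 12.5
eef_pos: [524.5, 118.0, 46.3]
tcp_rot: [3.141, 0.0, 1.775]
ft_force: [-0.6, 0.8, 0.7]
opening: 0.005
```

Call:
arm_command --motion '[-1,0,0,1,0,0,0,-1,0,0,2,0,0,0,-1,0,0,3,0,0,0,-1,0,0,3,0,0,0]'

```text
t: 12.9
eef_pos: [524.2, 118.0, 42.7]
tcp_rot: [-3.141, 0.0, 1.775]
ft_force: [0.4, 0.0, 0.2]
opening: 0.005
```

Call:
arm_command --motion '[-1,0,0,1,0,0,0,-1,0,0,2,0,0,0,-1,0,0,2,0,0,0]'

```text
t: 13.2
eef_pos: [524.2, 118.0, 40.6]
tcp_rot: [-3.141, 0.0, 1.775]
ft_force: [-0.0, 0.9, -0.4]
opening: 0.008
```

Call:
arm_command --motion '[-1,0,0,1,0,0,0,-1,0,0,2,0,0,0,-1,0,0,2,0,0,0]'

```text
t: 13.5
eef_pos: [524.2, 118.0, 38.7]
tcp_rot: [-3.141, 0.0, 1.774]
ft_force: [-0.4, 0.2, 0.1]
opening: 0.007
```

Call:
arm_command --motion '[-1,0,0,1,0,0,0,-1,0,0,1,0,0,0]'

```text
t: 13.7
eef_pos: [524.2, 118.0, 37.7]
tcp_rot: [-3.141, 0.0, 1.775]
ft_force: [-0.7, -0.1, 0.3]
opening: 0.007
```

Call:
arm_command --motion '[-1,0,0,1,0,0,0,-1,0,0,1,0,0,0]'

```text
t: 13.9
eef_pos: [524.3, 118.0, 36.9]
tcp_rot: [3.141, 0.0, 1.775]
ft_force: [-0.2, 0.7, 2.8]
opening: -0.001
```

Call:
arm_command --motion '[-1,0,0,1,0,0,0,-1,0,0,1,0,0,0]'

```text
t: 14.1
eef_pos: [524.3, 118.0, 35.9]
tcp_rot: [3.141, 0.0, 1.775]
ft_force: [-1.3, -0.8, 3.7]
opening: 0.007
```

Call:
arm_command --motion '[-1,0,0,1,0,0,0,-1,0,0,2,0,0,0,-1,0,0,2,0,0,0]'

```text
t: 14.4
eef_pos: [524.3, 118.0, 33.9]
tcp_rot: [3.141, 0.0, 1.775]
ft_force: [-0.7, -0.2, 3.2]
opening: 0.002
```

Call:
arm_command --motion '[-1,0,0,1,0,0,0,-1,0,0,2,0,0,0,-1,0,0,2,0,0,0]'

```text
t: 14.7
eef_pos: [524.3, 118.0, 31.8]
tcp_rot: [3.141, 0.0, 1.775]
ft_force: [-1.2, 0.4, 3.5]
opening: 0.005
```

```bash
python3 - <<'E'
from h import *
im,D=env.read_camera('scene');cv2.imwrite('pics/s7.png',cv2.resize(im[110:220,230:340],None,fx=5.4,fy=5.4,interpolation=cv2.INTER_NEAREST)[:,:,::-1])
print(env.state()['ft_force'])
E
```

```text
[-0.34073948 -0.18389974  3.10169607]
```

View pics/s7.png

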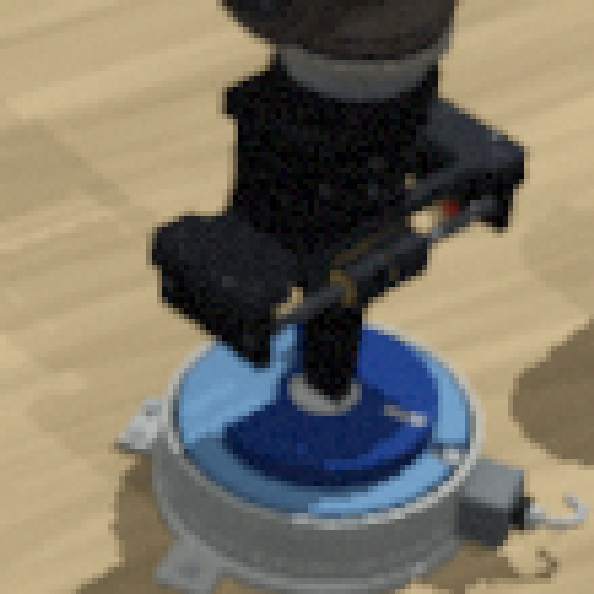

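The cover is sinking with the finger on the white pad and the notch around the pin. Continuing to the hard stop.

Call:
arm_command --motion '[-1,0,0,1,0,0,0,-1,0,0,2,0,0,0,-1,0,0,2,0,0,0]'

```text
t: 15.05
eef_pos: [524.3, 118.0, 29.8]
tcp_rot: [3.141, 0.0, 1.775]
ft_force: [-0.8, -0.4, 3.0]
opening: 0.004
```

Call:
arm_command --motion '[-1,0,0,1,0,0,0,-1,0,0,1,0,0,0]'

```text
t: 15.25
eef_pos: [524.4, 118.0, 29.4]
tcp_rot: [3.141, 0.0, 1.775]
ft_force: [-3.5, -0.4, 11.2]
opening: 0.002
```

Call:
arm_command --motion '[-1,0,0,0.5,0,0,0,-1,0,0,0.5,0,0,0,-1,0,0,0.5,0,0,0]'

```text
t: 15.55
eef_pos: [524.4, 118.0, 29.3]
tcp_rot: [3.141, 0.0, 1.775]
ft_force: [-3.5, -0.9, 17.5]
opening: 0.006
```

Call:
arm_command --motion '[-1,0,0,-2,0,0,0,-1,0,0,-10,0,0,0,-1,0,0,-30,0,0,0,-1,0,30,-70,0,0,0,-1,0,68,-120,0,0,0,-1,0,68,-170,0,0,0,-1,0,68,-170,0,0,0,-1,0,68,-170,0,0,0,-1,0,68,-170,0,0,0]'

```text
t: 16.45
eef_pos: [589.9, 131.6, 197.0]
tcp_rot: [-3.14, -0.0, 1.775]
ft_force: [-0.3, -1.0, -0.4]
opening: 0.006
```

```bash
python3 - <<'E'
from fit import *
cal=env.calibration('wrist');im,D=env.read_camera('wrist');save('w8.png',im);c0=(523.2,117.9);rect,S=fit(im,cal,c0)
s=env.state();print(s['t'],s['eef_pos'],s['ft_force'])
u,v=proj(cal,[523.2,117.9,60]);u=int(u);v=int(v)
print('pad z',np.median([deproj(cal,D,(a,b))[2] for a in range(u-6,u+7) for b in range(v-6,v+7)]))
for a in (0,-60,180,215):
    t=np.radians(a);p=proj(cal,[523.2+63*np.cos(t),117.9+63*np.sin(t),46]);q=proj(cal,[523.2+77*np.cos(t),117.9+77*np.sin(t),47])
    f=lambda p:np.median([deproj(cal,D,(p[0]+i,p[1]+j))[2] for i in(-1,0,1) for j in (-1,0,1)])
    print(a,'flange',f(p),'rim',f(q))
cv2.imwrite('pics/l8.png',cv2.resize(rect(46),(600,600),interpolation=cv2.INTER_AREA)[:,:,::-1])
E
python3 line.py wrist l9.png 8
```

```text
16.5 [589.71100185 131.57680279 196.53139415] [-0.10605741 -0.41712346 -0.82136063]
pad z 58.81558465394892
0 flange 44.52676762222211 rim 44.7040943364882
-60 flange 44.90272723339967 rim 45.02492130340738
180 flange 44.99988501284997 rim 44.962166720826986
215 flange 44.55698270004655 rim 45.54084251177568
[(np.float64(34.0), 133, np.float64(41.4))]
```

View pics/l8.png

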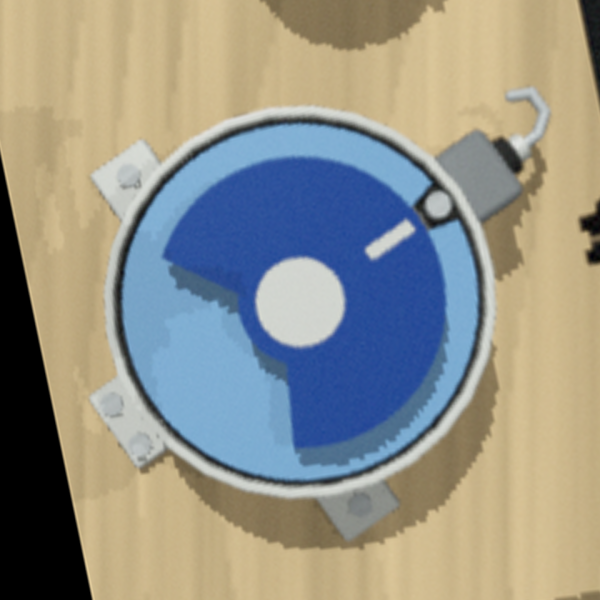

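The picture shows the pin (439,205) centred in the notch and the flange level with the rim (pad dropped 8 mm, from 66.7 to 58.8). The arm is clear, so I'm handing in.

```bash
python3 -c "
from cell import env
print(env.job_done())"
```

```text
the job is handed in; nothing more can be done
None
```

I turned the cover about 58.5° counter-clockwise with the closed fingertips in the finger scoop. I then pressed its hub down to the hard stop (17.5 N at the end), let go and withdrew, and handed the job in at about 16.5 s.

**Last checks:**
- **Alignment:** before pressing, the white line, the notch and the pin agreed within 0.7°. Afterwards the picture showed the pin centred in the notch.
- **Depth:** the hub pad dropped about 8 mm (66.7 to 58.8 mm). The flange measured within 1 mm of the rim at all four places checked.
- **Arm:** it was clear of everything, with force readings at noise level.

**What disagreed or was not checked:**
- **Fingertip position:** the fingers really end about 30 mm above the reported TCP, which the brief says is at their very end. My first push therefore passed over the cover without touching it. I found the true height from depth readings, then confirmed it by contact on the hub.
- **Pressing force:** while the cover slid down, the readings were only about 3 to 4 N, not the stated 7 N or so.
- **Bystanders:** I did not re-measure their positions. The arm did not go near them.

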